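# Square a book into the labelling corner

## Task

Push the thick book along the desk into the inside corner of the wooden L-shaped fence, until it lies square and flush against both arms of the fence, ready for its label. Keep it flat on the desk all the way, never lifted or tipped, and leave the thin book and everything else on the desk where it is. Finish with the book at rest and the hand clear of it.

Things in the scene. Friction and masses are not known exactly. Their poses are not given: they have to be found in the camera images.
- book: Thick book lying flat, blue cover, paper panel on top; 130 mm along x, 185 mm along y, 40 mm thick, 0.45 to 0.8 kg, rigid, slides on the desk; grippy faces: while skewed it can jam on one corner. Origin: centre of the underside. Spine: -x face, towards the robot; page edge: +x face, towards the fence's long arm, skewed up to 0.3 rad. Starts 40 to 75 mm short in the fence's x, 50 to 90 in its y.
- book_corner (a point): The corner of the thick book, at desk height, that belongs in the corner of the fence: 65 mm along +x and 92.5 mm along +y from the book's origin (page edge, left end).
- fence: Wooden L-shaped fence fixed to the desk, 25 mm high, 18 mm thick. Origin: inside corner, at desk height. Long arm: inner face at its x = 0, runs 240 mm from the corner along -y. Short arm: inner face at its y = 0, runs 120 mm along -x, towards the robot. Seated, the book's origin is at x = -65 mm, y = -92.5 mm in this frame, axes parallel.
- thin_book: Bystander: thin book with the same cover, 120 x 170 x 14 mm, flat on the desk to the right. Origin at the centre of its underside; 120 mm along x, 170 mm along y.
- stamp: Bystander: hand stamp, base 50 x 24 mm, turned wooden handle, 72 mm tall, stands past the open end of the long arm, about 310 mm from the corner. Origin under its centre.
- carton: Bystander: small cardboard carton 72 x 47 mm, 51 mm tall, stands just outside the short arm of the fence. Origin under its centre.
- tape: Bystander: roll of tape lying flat, 90 mm outside diameter, 24 mm high, beyond the fence to the left. Origin under its centre.
- pen_cup: Bystander: empty grey cup, 72 mm in diameter, 90 mm tall, far to the left. Origin under its centre.
- marker: Bystander: marker pen lying on the desk, 130 mm long (along its x), 17 mm thick, far right. Origin under it, near its middle.
- stapler: Bystander: stapler, 130 mm long (along its x), 34 mm wide, 40 mm tall, near left. Origin under its centre.

How it is judged:
By the outcome, as a careful person would: the job done as asked, in the order asked, and still so for the second after the job is handed in, with the robot touching nothing.
It also fails if it takes over 64 s, if anything falls off the work surface, if the arm or the gripper's body presses on something with over 40 N, if the wrist force passes 120 N, or if a joint passes its speed limit or range.

## Robot

A 6-joint arm with a two-finger parallel gripper is mounted at the origin on the work surface. World frame = base frame: x ahead of the robot, y to its left, z up, the work surface at z = 0. Lengths are in mm, angles in rad, forces in N, time in s.
With the tool pointing down it reaches from about 375 to 925 mm from the base axis. Payload 5.7 kg.
Tool frame: the origin (TCP) lies on the centre line of the jaws, within the pads' length; the fingertips stand 19 mm ahead of it and the grasp point (between the pads) is the TCP; z points along the fingers, y is the line along which they close (so a half turn about z gives the same grasp; the last joint's range is limited). The gripper opens to 85 mm and grips with 20 to 120 N. Pads are 22 mm wide; open, the fingers measure 114 mm over their backs; the gripper's body (76 mm by 85 mm) begins 54 mm behind the grasp point. The pads swing forward as they close: fully open they stand 13 mm farther back than shut.
Start: joints at [-1.217, 0.359, 1.51, -0, 1.272, -0.115], TCP at [271.071, -535.244, 250.267] pointing down, gripper open.
Joint ranges: [-2.97, 2.97], [-1.01, 2.36], [0.21, 2.38], [-0.96, 4.11], [0.2, 2.71], [-2.98, 2.98]. Speed limits (rad/s): [2.39, 2.39, 3.14, 3.14, 3.14, 3.14].

## Interface

Orientations are given as a unit quaternion [w, x, y, z].
In Python, from plant import r gives the robot as it stands. The module is installed in compiled form; this text tells all that it offers.
- The arm moves only by the shell command python3 -m inch 'ROWS' [OPENING]. ROWS is JSON, a list that holds one entry, the list of rows, each a list of 6 numbers: the shift along the tool's x, y, z as a fraction of full scale, then the turn, a rotation vector about the tool's x, y, z as a fraction of full scale. A call has 1 to 8 rows; each row shifts and turns the commanded pose from where the row before left it, along the tool's axes as they then stand; what a row does not reach is not made up. Full scale, the value 1, is 100 mm for a shift and 90 degrees for a turn. A row lasts 1/12 s, in which the tool goes at most 41.7 mm and 7.16 degrees, less where a joint would pass 70% of its speed; a pose out of reach is approached as far as the arm can. A call with a number of a shift or a turn outside -1 to 1 is refused whole. A call with a gripper value outside its range is refused whole. OPENING is the finger opening in mm, from 0 to 85.4, set as the call begins (- or left out, the last holds). The fingers move at their own pace and stop on an object; the grip force is fixed at half the most. Time passes only in rows, so rows that do not move let the fingers close. It gives the time, the measured TCP pose, the force, the opening and the grip force at its end, in the units of the state.
- r.read_state(): the state, without advancing time (a new reading comes with each control period).
- r.get_image(name): name is "scene" or "side" or "wrist"; returns the picture (400x640x3 uint8, red, green, blue); there is no depth.
- r.camera_params(name): a dict with "K" (3x3 intrinsics, pixels), "k1" (the pictures are not rectified: a ray, as slopes to the right and down, at radius r is drawn at 1 + k1 r^2 times it, then the intrinsics apply), "eye" and "attitude" of the camera in the world. Camera axes: x right, y down, z forward; pixel columns grow to the right and rows downward; lengths in mm; the calibration is good to about 2 mm. A picture is of the moment at which its call begins: read the wrist's pose just before it. camera_params takes no time and is no camera call; for the wrist camera it gives the pose at the moment of the call.
- r.close_job(): hands the job in; it is judged then, once.
Trained networks look in the newest picture that a camera, given by its name, has taken for a name from the list of things; names that differ only in an ending like _2 or _b are one class to them, and where a whole thing is asked for, a point or a joint stands for the part that bears it (a point fixed in the world has none). Each returns a list of dicts, best first, with "confidence" (0 to 1); they miss things now and then, are a little off and sometimes report something else, mostly with a low value. They report only what shows in the picture. A call takes as long as a camera call.
- r.boxes_of(camera, label): "extent" ([left, top, right, bottom] in pixels, round what is visible of it).
The state is a dict: "clock": time; "qpos": joint angles; "joint_vel": joint speeds; "tau": joint torques, N m; "eef_pos": TCP position; "eef_rot": TCP orientation; "contact_force": force on the tool from outside, world axes, zero at the start; "ft_torque": the same for the moment, N m; "finger_gap": opening from 0.0 (shut) to 1.0 (fully open); "gripper_force": force on a finger pad.
Only numpy, scipy, OpenCV 4.12 (cv2) and the standard library are available. Lean on these libraries where they do the work, as an engineer would, in place of code of your own. Each camera call takes 0.05 s, during which the arm holds its last target. There are 200 camera calls.

## Working session

There is one attempt and no reset: what is moved stays moved. The work goes in short steps, Python scripts to look and compute and a shell command to move; the robot and the scene stay as the last step left them, time stands still between calls to the robot, and variables do not carry over. Pictures are saved under pics/ and viewed, at most 10 in all, crops included, and the job is handed in when it is done.

```bash
mkdir -p pics; cat > h.py <<'E'
import numpy as np, cv2
from plant import r
from scipy.spatial.transform import Rotation as R
def att(a):
    a=np.array(a,float)
    return a if a.shape==(3,3) else R.from_quat(a[[1,2,3,0]]).as_matrix()
def px2w(p,uv,z):
    K=np.array(p["K"]);uv=np.array(uv,float).reshape(-1,2)
    d=(uv-K[[0,1],[2,2]])/K[[0,1],[0,1]]; u=d.copy()
    for _ in range(20): u=d/(1+p["k1"]*(u**2).sum(1,keepdims=True))
    w=np.c_[u,np.ones(len(u))]@att(p["attitude"]).T; e=np.array(p["eye"])
    return (e+w*((z-e[2])/w[:,2:]))[:,:2]
def w2px(p,X):
    K=np.array(p["K"]);c=(np.array(X,float).reshape(-1,3)-p["eye"])@att(p["attitude"])
    u=c[:,:2]/c[:,2:]; u=u*(1+p["k1"]*(u**2).sum(1,keepdims=True))
    return u*K[[0,1],[0,1]]+K[[0,1],[2,2]]
def save(n,f):
    im=r.get_image(n); cv2.imwrite("pics/"+f,im[...,::-1]); return im
E
python3 - <<'E'
from h import *
for n in("scene","side"):
    save(n,n+"0.png");p=r.camera_params(n);print(n,p)
    for l in("book","fence","thin_book","stamp","carton"): print(l,[(np.round(b["extent"]).tolist(),round(b["confidence"],2)) for b in r.boxes_of(n,l)][:3])
s=r.read_state();print(s)
E
```

```text
scene {'K': array([[510.95872243,   0.        , 315.69829788],
       [  0.        , 510.95872243, 203.81217223],
       [  0.        ,   0.        ,   1.        ]]), 'k1': -0.0649308307282827, 'eye': array([1534.7813028 ,  690.65530508,  849.56823739]), 'attitude': array([-0.20830948,  0.40014515,  0.78945833, -0.41622899])}
book [([306.0, 188.0, 385.0, 240.0], 0.64), ([382.0, 234.0, 415.0, 272.0], 0.56)]
fence [([263.0, 189.0, 278.0, 213.0], 0.7), ([290.0, 215.0, 394.0, 268.0], 0.68)]
thin_book [([205.0, 141.0, 267.0, 175.0], 0.85)]
stamp [([262.0, 190.0, 279.0, 214.0], 0.54)]
carton [([381.0, 234.0, 414.0, 270.0], 0.8)]
side {'K': array([[450.90322831,   0.        , 313.33503278],
       [  0.        , 450.90322831, 196.78489568],
       [  0.        ,   0.        ,   1.        ]]), 'k1': -0.12748745563285352, 'eye': array([ 567.68484812, -959.46730252,  795.33094861]), 'attitude': array([-0.43642511,  0.89960651, -0.01132902,  0.01062567])}
book [([257.0, 164.0, 322.0, 220.0], 0.69)]
fence [([305.0, 153.0, 348.0, 216.0], 0.83)]
thin_book [([221.0, 298.0, 296.0, 374.0], 0.85)]
stamp [([327.0, 217.0, 346.0, 243.0], 0.85)]
carton [([306.0, 135.0, 333.0, 158.0], 0.71)]
{'clock': 0.6, 'qpos': array([-1.21711929e+00,  3.58785962e-01,  1.51041435e+00,  7.46619809e-06,
        1.27251282e+00, -1.15112810e-01]), 'joint_vel': array([ 0.00136819, -0.00136766, -0.00098572, -0.00051041, -0.00071643,
        0.00147966]), 'tau': array([-2.18259280e-03, -5.27292144e+01, -2.78919715e+01, -4.25913368e-04,
        2.34604777e-03, -6.15229339e-06]), 'eef_pos': array([ 271.05848969, -535.23649206,  250.26966936]), 'eef_rot': array([-6.02380872e-05,  9.72655304e-01,  2.32253430e-01, -3.62587574e-06]), 'contact_force': array([-0.93631288, -0.51888134,  0.19971836]), 'ft_torque': array([ 0.01053243, -0.03045105, -0.00137327]), 'gripper_force': 0.0, 'finger_gap': 0.9992854990649767}
```

```bash
python3 - <<'E'
from h import *
a=cv2.imread("pics/scene0.png")[170:290,240:440];b=cv2.imread("pics/side0.png")[120:260,220:370]
cv2.imwrite("pics/c1.png",cv2.resize(a,None,fx=4,fy=4,interpolation=2))
cv2.imwrite("pics/c2.png",cv2.resize(b,None,fx=4,fy=4,interpolation=2))
E
```

```text
(no output)
```

View pics/c1.png

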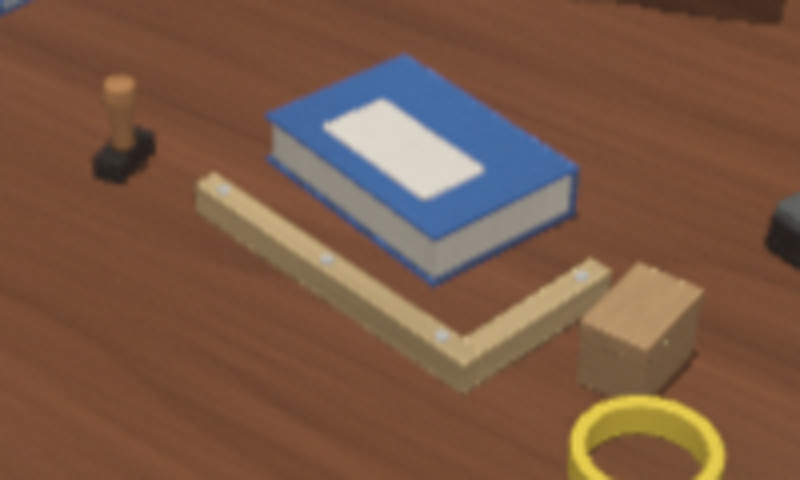

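View pics/c2.png

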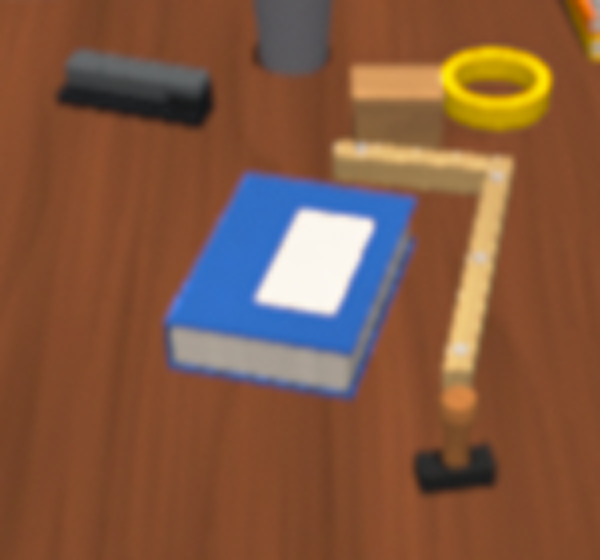

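```bash
cat >> h.py <<'E'
from scipy.optimize import least_squares
def fit(obs,x0):
    # obs: list of (cam, local xyz, uv)
    def f(x):
        c,s=np.cos(x[2]),np.sin(x[2]);o=[]
        for p,l,uv in obs:
            X=[x[0]+c*l[0]-s*l[1],x[1]+s*l[0]+c*l[1],l[2]]; o.append(w2px(p,X)[0]-uv)
        return np.ravel(o)
    q=least_squares(f,x0,x_scale=[100,100,1],loss="soft_l1"); return q.x,f(q.x).reshape(-1,2)
def rep(F,B):
    c,s=np.cos(F[2]),np.sin(F[2]);d=np.array(B[:2])-F[:2]
    return c*d[0]+s*d[1]+65,-s*d[0]+c*d[1]+92.5,B[2]-F[2]
E
cat > m1.py <<'E'
from h import *
S=r.camera_params("scene");D=r.camera_params("side")
a=lambda x,y:np.array([240+(x+.5)/4-.5,170+(y+.5)/4-.5]);b=lambda x,y:np.array([220+(x+.5)/4-.5,120+(y+.5)/4-.5])
F=[(S,(0,0,25),a(462,340)),(S,(0,-240,25),a(212,173)),(S,(-120,0,25),a(592,260)),(S,(18,18,25),a(465,366)),(S,(18,-240,25),a(196,185)),(D,(18,18,25),b(513,157)),(D,(-120,0,25),b(335,156)),(D,(0,-240,25),b(445,374)),(D,(18,-240,25),b(470,376)),(D,(-120,18,25),b(335,143))]
print(px2w(S,a(462,340),25),px2w(S,a(212,173),25),px2w(S,a(592,260),25))
Bk=[(S,(65,92.5,40),a(435,238)),(S,(65,-92.5,40),a(268,117)),(S,(-65,-92.5,40),a(404,55)),(S,(-65,92.5,40),a(577,168)),(S,(65,92.5,0),a(435,283)),
(D,(-65,92.5,40),b(245,172)),(D,(65,92.5,40),b(415,198)),(D,(65,-92.5,40),b(352,352)),(D,(-65,-92.5,40),b(170,325))]
f,e=fit(F,[600,50,0]);print(f,np.abs(e).max(1).round(2))
for sel in (F[:5],F[5:]): print(fit(sel,f)[0])
g,e=fit(Bk,[550,0,0]);print(g,np.abs(e).max(1).round(2))
for sel in (Bk[:5],Bk[5:]): print(fit(sel,g)[0])
print("gap",rep(f,g))
np.save("f.npy",f);np.save("b.npy",g)
c,s=np.cos(g[2]),np.sin(g[2])
for l in [(65,92.5),(65,-92.5),(-65,-92.5),(-65,92.5)]: print(g[0]+c*l[0]-s*l[1],g[1]+s*l[0]+c*l[1])
print("stamp",px2w(D,b(455,480),0))
E
python3 m1.py
```

```text
[[693.55203932 188.70857053]] [[645.02016155 -48.48266372]] [[575.45253125 213.83423004]]
[ 6.93631303e+02  1.88623067e+02 -1.95850932e-01] [0.05 0.53 0.71 0.61 0.94 0.5  0.88 1.48 1.21 0.38]
[ 6.92778221e+02  1.89155897e+02 -1.99696867e-01]
[ 6.94601194e+02  1.84908587e+02 -1.97032051e-01]
[ 5.48240240e+02  5.80959776e+01 -2.67102387e-01] [0.78 1.26 0.42 0.37 1.54 0.28 0.4  0.3  1.58]
[ 5.45371384e+02  5.72661071e+01 -2.72899197e-01]
[ 5.49803060e+02  5.79394721e+01 -2.61839402e-01]
gap (np.float64(-52.210802145471746), np.float64(-63.82501392561761), np.float64(-0.07125145438240787))
635.3495583648232 130.15995345444117
586.5210865791146 -48.27989731626603
461.1309211726717 -13.967998223605974
509.95939295838025 164.47185254710124
stamp [[ 650.79613154 -127.85088957]]
```

The scene crop shows the L fence with its inner corner at (462,340), and the book short of both arms with its near corner at (435,238). The side crop agrees. The thin book is well clear, and the stamp stands past the long arm's open end. I'll push along the fence's y first, from the book's right end, with the open fingers as a two-point pusher.

```bash
python3 -m inch '[[[0.33,-0.23,0,0,0,0],[0.33,-0.23,0,0,0,0],[0.33,-0.23,0,0,0,0],[0.33,-0.23,0,0,0,0],[0.33,-0.23,0,0,0,0],[0.33,-0.23,0,0,0,0],[0.33,-0.23,0,0,0,0],[0.33,-0.23,0,0,0,0]]]'
python3 -m inch '[[[0.33,-0.23,0,0,0,0],[0.33,-0.23,0,0,0,0],[0.33,-0.23,0,0,0,0],[0.33,-0.23,0,0,0,0],[0.33,-0.23,0,0,0,0],[0,0,0,0,0,-0.07],[0,0,0,0,0,-0.07],[0,0,0,0,0,-0.07]]]'
python3 -m inch '[[[0,0,0.1,0,0,-0.07],[0,0,0.2,0,0,-0.07],[0,0,0.2,0,0,-0.07],[0,0,0.2,0,0,-0.07],[0,0,0.2,0,0,-0.07],[0,0,0.1,0,0,-0.017],[0,0,0,0,0,0]]]'
cat > st.py <<'E'
from h import *
def st():
    f=np.load("f.npy");s=r.read_state();q=R.from_quat(np.array(s["eef_rot"])[[1,2,3,0]]).as_matrix()
    c,n=np.cos(f[2]),np.sin(f[2]);d=s["eef_pos"][:2]-f[:2];h=np.arctan2(q[1,0],q[0,0])
    F=s["contact_force"]
    print("t",s["clock"],"fence xy",round(c*d[0]+n*d[1],1),round(-n*d[0]+c*d[1],1),"z",round(s["eef_pos"][2],1),"head-f",round(h-f[2],4),"tilt",q[:2,2].round(4),"F fence",round(c*F[0]+n*F[1],1),round(-n*F[0]+c*F[1],1),round(F[2],1))
if __name__=="__main__": st()
E
python3 st.py
```

```text
clock: 1.27
eef_pos: [424.0, -250.1, 250.6]
eef_rot: [0.0, 0.973, 0.232, 0.0]
contact_force: [0.2, 0.0, -0.6]
finger_gap: 0.994
gripper_force: 0.0
clock: 1.93
eef_pos: [519.1, -73.5, 250.3]
eef_rot: [0.0, 0.92, 0.392, 0.0]
contact_force: [0.1, 0.8, 0.4]
finger_gap: 1.001
gripper_force: 0.0
clock: 2.52
eef_pos: [517.0, -74.2, 148.1]
eef_rot: [-0.002, 0.773, 0.635, -0.001]
contact_force: [0.2, -0.0, -0.9]
finger_gap: 0.999
gripper_force: 0.0
t 2.5167 fence xy -122.1 -292.2 z 148.1 head-f 1.5719 tilt [-0.0044  0.0013] F fence 0.2 0.0 -0.9
```

```bash
python3 -m inch '[[[0,0,0.3,0,0,0],[0,0,0.3,0,0,0],[0,0,0.3,0,0,0],[0,0,0.2,0,0,0],[0,0,0.1,0,0,0],[0,0,0,0,0,0]]]' 
python3 -m inch '[[[0.1,0,0,0,0,0],[0.08,0,0,0,0,0],[0.06,0,0,0,0,0],[0.06,0,0,0,0,0],[0.06,0,0,0,0,0]]]' | grep -E "force|pos"
python3 -m inch '[[[0.06,0,0,0,0,0],[0.06,0,0,0,0,0],[0.05,0,0,0,0,0],[0.04,0,0,0,0,0],[0,0,0,0,0,0]]]' | grep -E "force|pos"
python3 - <<'E'
from st import *
st();save("scene","scene1.png");save("side","side1.png")
b=np.hstack([cv2.resize(cv2.imread("pics/side1.png")[130:250,220:360],None,fx=3,fy=3),cv2.resize(cv2.imread("pics/scene1.png")[170:290,270:390],None,fx=3,fy=3)]);cv2.imwrite("pics/c3.png",b);print(b.shape)
E
```

```text
clock: 3.02
eef_pos: [517.9, -74.5, 29.0]
eef_rot: [-0.001, 0.773, 0.634, -0.001]
contact_force: [-0.1, -0.5, -0.2]
finger_gap: 0.997
gripper_force: 0.0
eef_pos: [527.5, -39.3, 31.7]
contact_force: [1.3, -5.6, 4.2]
gripper_force: 2.7
eef_pos: [530.9, -18.2, 31.2]
contact_force: [0.1, 0.4, -0.1]
gripper_force: 0.1
t 3.85 fence xy -119.3 -234.6 z 31.2 head-f 1.5719 tilt [ 0.0022 -0.0006] F fence 0.0 0.4 -0.1
(360, 780, 3)
```

View pics/c3.png

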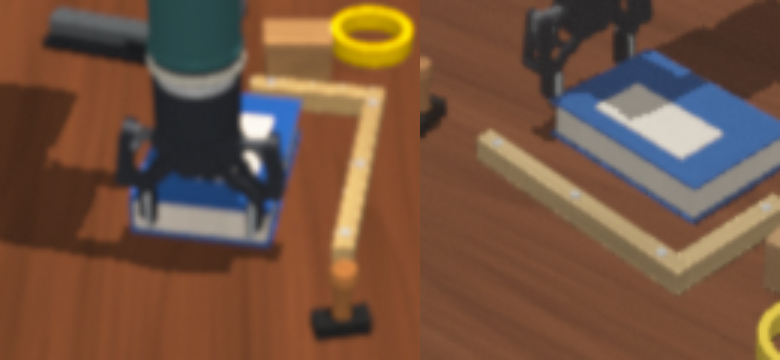

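The left half shows both fingers on the book's right end. The right half shows the book's lower near corner at crop (693,219), still short of the short arm.

```bash
python3 - <<'E'
from h import *
f=np.load("f.npy");S=r.camera_params("scene");D=r.camera_params("side")
c,s=np.cos(f[2]),np.sin(f[2])
def tf(p): d=p-f[:2]; return np.c_[c*d[:,0]+s*d[:,1],-s*d[:,0]+c*d[:,1]].round(1)
a=lambda x,y:(270+(x-420+.5)/3-.5,170+(y+.5)/3-.5)
b=lambda x,y:(220+(x+.5)/3-.5,130+(y+.5)/3-.5)
print(tf(px2w(S,[a(693,219)],0)),tf(px2w(S,[a(696,186),a(557,103)],40)),tf(px2w(D,[b(301,99),b(131,204),b(275,215)],40)))
E
```

```text
[[-68.  -43.8]] [[ -65.4  -40.3]
 [ -62.5 -215.2]] [[ -59.5  -37.4]
 [-184.1 -231.7]
 [ -53.9 -224.3]]
```

```bash
python3 -m inch '[[[-0.06,0,0,0,0,0],[0,-0.03,0.08,0,0,0],[0.06,0,0,0,0,0],[0.06,0,0,0,0,0],[0.06,0,0,0,0,0],[0.06,0,0,0,0,0],[0.06,0,0,0,0,0],[0.06,0,0,0,0,0]]]' | grep -E "force|pos"
python3 -m inch '[[[0.03,0,0,0,0,0],[0.02,0,0,0,0,0],[0,0,0,0,0,0],[0,0,0,0,0,0]]]' | grep -E "force|pos"
python3 st.py
```

```text
eef_pos: [532.8, 12.0, 22.3]
contact_force: [-0.7, -3.3, -1.4]
gripper_force: 1.3
eef_pos: [534.0, 16.5, 22.5]
contact_force: [-0.2, 0.8, -0.2]
gripper_force: 0.0
t 4.95 fence xy -123.1 -199.8 z 22.5 head-f 1.5711 tilt [0.0007 0.0004] F fence -0.4 0.7 -0.2
```

```bash
python3 -m inch '[[[-0.3,0,0,0,0,0],[0,0,-0.4,0,0,0],[0,0,-0.4,0,0,0],[0.27,-0.22,0,0,0,0],[0.27,-0.22,0,0,0,0],[0.27,-0.22,0,0,0,0],[0.27,-0.22,0,0,0,0],[0.25,-0.22,0,0,0,0]]]' | grep -E "force|pos"
python3 -m inch '[[[0,0,0,0,0,0.0785],[0,0,0,0,0,0.0785],[0,0,0,0,0,0.0785],[0,0,0,0,0,0.0785],[0,0,0,0,0,0.0785],[0,0,0,0,0,0.0785],[0,0,0,0,0,0.0785],[0,0,0,0,0,0.0785]]]' | grep -E "force|pos"
python3 -m inch '[[[0,0,0,0,0,0.0785],[0,0,0,0,0,0.0785],[0,0,0,0,0,0.0785],[0,0,0,0,0,0.0785],[0,0,0,0,0,0.058],[0,0,0,0,0,0],[0,0,0,0,0,0]]]' | grep -E "force|pos"
python3 - <<'E'
from st import *
st();D=r.camera_params("side");f=np.load("f.npy")
p=px2w(D,[(234.5,145),(271,151),(272,140)],0)-f[:2];c,s=np.cos(f[2]),np.sin(f[2])
print("stapler",np.c_[c*p[:,0]+s*p[:,1],-s*p[:,0]+c*p[:,1]].round())
save("scene","scene2.png");save("wrist","w2.png");save("side","side2.png")
b=np.hstack([cv2.resize(cv2.imread("pics/side2.png")[130:250,220:360],None,fx=3,fy=3),cv2.resize(cv2.imread("pics/scene2.png")[170:290,270:390],None,fx=3,fy=3)])
w=cv2.imread("pics/w2.png");w=cv2.resize(w,(350,219));b=np.vstack([b,np.hstack([w,np.zeros((219,430,3),np.uint8)])]);cv2.imwrite("pics/c4.png",b);print(b.shape)
E
```

```text
eef_pos: [445.2, 139.9, 102.8]
contact_force: [-0.0, 0.7, -0.5]
gripper_force: 0.0
eef_pos: [446.0, 138.7, 102.6]
contact_force: [-1.0, -0.6, -0.5]
gripper_force: 0.0
eef_pos: [445.9, 138.6, 102.5]
contact_force: [-0.2, -0.7, -0.8]
gripper_force: 0.0
t 6.8667 fence xy -233.2 -97.3 z 102.5 head-f 0.0027 tilt [0.0004 0.0004] F fence -0.0 -0.7 -0.8
stapler [[-366.   76.]
 [-236.   61.]
 [-250.  129.]]
(579, 780, 3)
```

View pics/c4.png

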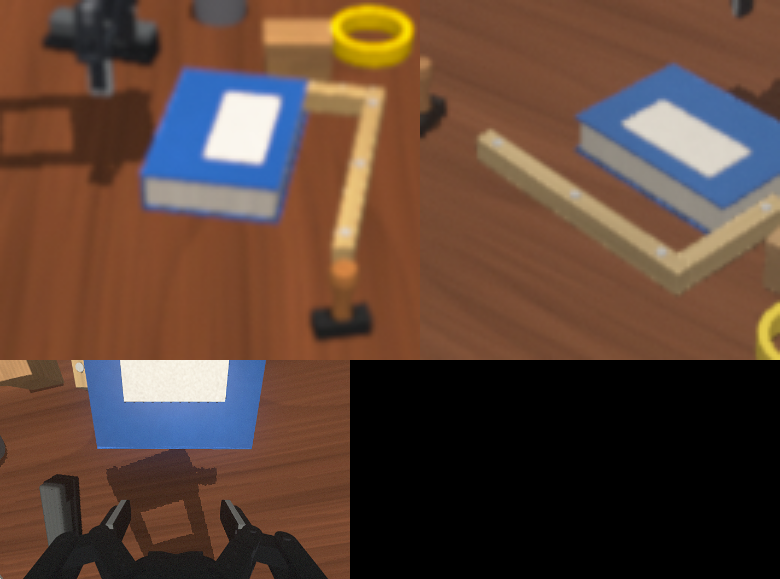

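The composite shows the book square and just short of the short arm. In the wrist view the fingers are centred behind the spine (px 175), with the stapler well to the left. I'll descend and push along the fence's +x.

```bash
python3 -m inch '[[[0,0,0.3,0,0,0],[0,0,0.3,0,0,0],[0,0,0.2,0,0,0],[0.1,0,0,0,0,0],[0.1,0,0,0,0,0],[0.06,0,0,0,0,0],[0.06,0,0,0,0,0],[0.06,0,0,0,0,0]]]' | grep -E "force|pos"
python3 -m inch '[[[0.06,0,0,0,0,0],[0.06,0,0,0,0,0],[0.06,0,0,0,0,0],[0.06,0,0,0,0,0],[0.06,0,0,0,0,0],[0.04,0,0,0,0,0],[0.02,0,0,0,0,0]]]' | grep -E "force|pos"
python3 - <<'E'
from st import *
st()
f=np.load("f.npy");S=r.camera_params("scene");D=r.camera_params("side")
a=lambda x,y:np.array([270+(x-420+.5)/3-.5,170+(y+.5)/3-.5])
b=lambda x,y:np.array([220+(x+.5)/3-.5,130+(y+.5)/3-.5])
Bk=[(S,(65,92.5,40),a(723,208)),(S,(65,-92.5,40),a(578,118)),(S,(-65,-92.5,40),a(672,64)),(D,(-65,92.5,40),b(183,69)),(D,(65,92.5,40),b(309,88)),(D,(65,-92.5,40),b(280,194)),(D,(-65,-92.5,40),b(143,180))]
g,e=fit(Bk,[550,80,-.2]);print("gap before",rep(f,g),np.abs(e).max(1).round(1))
E
```

```text
eef_pos: [483.1, 131.2, 23.5]
contact_force: [-6.5, 1.9, 4.3]
gripper_force: 3.3
eef_pos: [518.2, 124.1, 23.1]
contact_force: [-5.2, 0.6, 5.1]
gripper_force: 3.2
t 8.2667 fence xy -159.5 -97.5 z 23.1 head-f 0.0 tilt [-0.0008  0.0002] F fence -5.2 -0.4 5.1
gap before (np.float64(-57.106024978530854), np.float64(-3.8925414473520306), np.float64(0.008500042495206167)) [0.4 2.1 0.8 0.  2.4 1.2 1.4]
```

```bash
python3 -m inch '[[[0.04,0,0,0,0,0],[0.04,0,0,0,0,0],[0.03,0,0,0,0,0],[0,0,0,0,0,0]]]' | grep -E "force|pos"
for i in 1; do python3 -m inch '[[[0.02,0,0,0,0,0],[0.02,0,0,0,0,0],[0,0,0,0,0,0]]]' | grep -E "force|pos"; done
python3 -m inch '[[[0.02,0,0,0,0,0],[0,0,0,0,0,0]]]' | grep -E "force|pos"; python3 st.py
```

```text
eef_pos: [529.4, 121.9, 22.7]
contact_force: [-3.5, 0.8, 1.2]
gripper_force: 1.3
eef_pos: [532.5, 121.3, 22.6]
contact_force: [-5.5, -0.4, 3.6]
gripper_force: 2.6
eef_pos: [534.6, 120.9, 22.4]
contact_force: [-4.4, 0.3, 1.4]
gripper_force: 2.3
t 9.0167 fence xy -142.8 -97.4 z 22.4 head-f 0.0003 tilt [-0.0007  0.0001] F fence -4.4 -0.6 1.4
```

```bash
python3 -m inch '[[[0.02,0,0,0,0,0],[0,0,0,0,0,0]]]' | grep -E "force|pos";python3 -m inch '[[[0.02,0,0,0,0,0],[0,0,0,0,0,0]]]' | grep -E "force|pos"; python3 -m inch '[[[0.02,0,0,0,0,0],[0,0,0,0,0,0]]]' | grep -E "force|pos"; python3 st.py
```

```text
eef_pos: [535.7, 120.7, 22.4]
contact_force: [-6.4, 1.2, 4.9]
gripper_force: 3.3
eef_pos: [535.6, 120.5, 22.1]
contact_force: [-9.5, 3.3, 6.6]
gripper_force: 5.3
eef_pos: [535.6, 120.4, 21.9]
contact_force: [-14.3, 5.7, 9.0]
gripper_force: 7.4
t 9.5167 fence xy -141.7 -97.7 z 21.9 head-f -0.0002 tilt [-0.0096  0.0007] F fence -15.1 2.9 9.0
```

```bash
python3 -m inch '[[[-0.1,0,0,0,0,0],[-0.3,0,0,0,0,0],[0,0,-0.4,0,0,0],[0,0,-0.4,0,0,0],[0.23,0.3,0,0,0,0],[0.23,0.3,0,0,0,0],[0.23,0.3,0,0,0,0],[0.23,0.3,0,0,0,0]]]' | grep -E "force|pos"
python3 -m inch '[[[0.21,0.28,0,0,0,-0.0785],[0,0,0,0,0,-0.0785],[0,0,0,0,0,-0.0785],[0,0,0,0,0,-0.0785],[0,0,0,0,0,-0.0785],[0,0,0,0,0,-0.0785],[0,0,0,0,0,-0.0785],[0,0,0,0,0,-0.0785]]]' | grep -E "force|pos"
python3 -m inch '[[[0,0,0,0,0,-0.0785],[0,0,0,0,0,-0.0785],[0,0,0,0,0,-0.0785],[0,0,0,0,0,-0.0785],[0,0,0,0,0,-0.058],[0,0,0,0,0,0],[0,0,0,0,0,0]]]' 75| grep -E "force|pos|gap"
python3 - <<'E'
from st import *
st()
save("scene","scene3.png");save("wrist","w3.png");save("side","side3.png")
b=np.hstack([cv2.resize(cv2.imread("pics/side3.png")[130:250,220:360],None,fx=3,fy=3),cv2.resize(cv2.imread("pics/scene3.png")[170:290,270:390],None,fx=3,fy=3)])
w=cv2.imread("pics/w3.png");w=cv2.resize(w,(350,219));b=np.vstack([b,np.hstack([w,np.zeros((219,430,3),np.uint8)])]);cv2.imwrite("pics/c5.png",b)
E
```

```text
eef_pos: [571.2, -9.8, 103.6]
contact_force: [0.5, 1.0, 0.3]
gripper_force: 0.0
eef_pos: [585.4, -40.2, 102.9]
contact_force: [-0.7, -1.1, 0.2]
gripper_force: 0.0
eef_pos: [584.8, -40.0, 102.7]
contact_force: [0.3, 0.6, 0.6]
finger_gap: 0.882
gripper_force: 0.0
t 11.4333 fence xy -62.2 -245.4 z 102.7 head-f 1.5681 tilt [ 0.0024 -0.0006] F fence 0.2 0.7 0.6
```

View pics/c5.png

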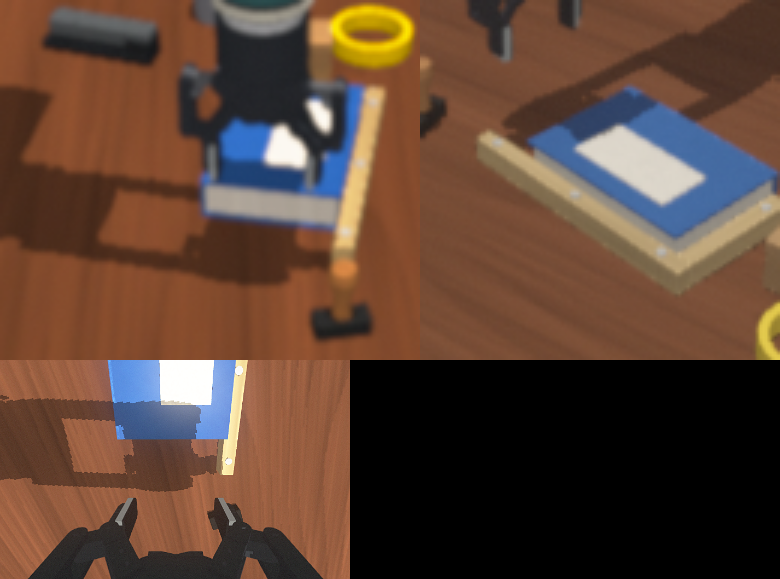

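The book lies flush on the long arm. A small gap remains at the short arm, and the right finger (px 230) lines up too near the fence, so I'll shift 10 mm away before descending.

```bash
python3 -m inch '[[[0,-0.1,0.2,0,0,0],[0,0,0.3,0,0,0],[0,0,0.2,0,0,0],[0,0,0.1,0,0,0],[0.1,0,0,0,0,0],[0.1,0,0,0,0,0],[0.08,0,0,0,0,0],[0.05,0,0,0,0,0]]]' | grep -E "force|pos"
python3 -m inch '[[[0.05,0,0,0,0,0],[0.04,0,0,0,0,0],[0.02,0,0,0,0,0],[0,0,0,0,0,0]]]' | grep -E "force|pos"; python3 st.py
python3 -m inch '[[[0.02,0,0,0,0,0],[0,0,0,0,0,0]]]' | grep -E "force|pos";  python3 st.py
```

```text
eef_pos: [581.9, -3.9, 23.7]
contact_force: [0.4, -0.7, 0.1]
gripper_force: 0.0
eef_pos: [582.7, 6.0, 22.7]
contact_force: [-0.7, 0.6, 0.4]
gripper_force: 0.0
t 12.5833 fence xy -73.2 -200.8 z 22.7 head-f 1.5716 tilt [0.0006 0.    ] F fence -0.8 0.5 0.4
eef_pos: [582.9, 7.2, 22.4]
contact_force: [-0.2, 0.0, 0.5]
gripper_force: 0.3
t 12.75 fence xy -73.3 -199.5 z 22.4 head-f 1.5708 tilt [ 0.0001 -0.0002] F fence -0.2 -0.0 0.5
```

```bash
for k in a; do python3 -m inch '[[[0.02,0,0,0,0,0],[0,0,0,0,0,0]]]' | grep -E "force|pos"; python3 -m inch '[[[0.02,0,0,0,0,0],[0,0,0,0,0,0]]]' | grep -E "force|pos"; python3 -m inch '[[[0.02,0,0,0,0,0],[0,0,0,0,0,0]]]' | grep -E "force|pos"; done; python3 st.py
```

```text
eef_pos: [583.2, 8.8, 22.4]
contact_force: [-1.6, -3.3, 2.0]
gripper_force: 2.1
eef_pos: [583.5, 10.5, 22.4]
contact_force: [-2.1, -6.3, 2.6]
gripper_force: 3.2
eef_pos: [583.4, 10.6, 22.4]
contact_force: [-3.2, -16.5, 4.3]
gripper_force: 8.0
t 13.25 fence xy -73.5 -196.1 z 22.4 head-f 1.5711 tilt [-0.0014 -0.0035] F fence 0.1 -16.9 4.3
```

Both stops now agree: contact came at 11–12 mm off the seated faces. I'll repeat a light x press to check it and close any residual gap.

```bash
python3 -m inch '[[[-0.1,0,0,0,0,0],[-0.3,0,0,0,0,0],[0,0,-0.4,0,0,0],[0,0,-0.4,0,0,0],[0.28,-0.23,0,0,0,0],[0.28,-0.23,0,0,0,0],[0.28,-0.23,0,0,0,0],[0.28,-0.23,0,0,0,0]]]' | grep -E "force|pos"
python3 -m inch '[[[0.26,-0.23,0,0,0,0.0785],[0,0,0,0,0,0.0785],[0,0,0,0,0,0.0785],[0,0,0,0,0,0.0785],[0,0,0,0,0,0.0785],[0,0,0,0,0,0.0785],[0,0,0,0,0,0.0785],[0,0,0,0,0,0.0785]]]' | grep -E "force|pos"
python3 -m inch '[[[0,0,0,0,0,0.0785],[0,0,0,0,0,0.0785],[0,0,0,0,0,0.0785],[0,0,0,0,0,0.0785],[0,0,0,0,0,0.058],[0,0,0,0,0,0],[0,0,0,0,0,0]]]' | grep -E "force|pos"
python3 st.py
```

```text
eef_pos: [507.1, 102.9, 102.6]
contact_force: [-0.4, 0.7, 0.4]
gripper_force: 0.0
eef_pos: [490.3, 131.7, 102.2]
contact_force: [0.8, -0.2, -0.4]
gripper_force: 0.0
eef_pos: [490.4, 131.6, 102.2]
contact_force: [0.2, 0.0, 0.2]
gripper_force: 0.0
t 15.1667 fence xy -188.2 -95.5 z 102.2 head-f 0.0042 tilt [-0.0002  0.0006] F fence 0.2 0.1 0.2
```

```bash
python3 -m inch '[[[0,0,0.3,0,0,0],[0,0,0.3,0,0,0],[0,0,0.2,0,0,0],[0.1,0,0,0,0,0],[0.1,0,0,0,0,0],[0.1,0,0,0,0,0],[0.08,0,0,0,0,0],[0,0,0,0,0,0]]]' | grep -E "force|pos"; python3 st.py
python3 -m inch '[[[0.04,0,0,0,0,0],[0.02,0,0,0,0,0],[0,0,0,0,0,0]]]' | grep -E "force|pos"; python3 -m inch '[[[0.02,0,0,0,0,0],[0,0,0,0,0,0]]]' | grep -E "force|pos"; python3 st.py
```

```text
eef_pos: [532.5, 123.9, 24.1]
contact_force: [1.6, 0.8, 0.9]
gripper_force: 0.0
t 15.8333 fence xy -145.5 -94.8 z 24.1 head-f 0.0013 tilt [0.0063 0.0007] F fence 1.4 1.1 0.9
eef_pos: [534.2, 123.0, 22.8]
contact_force: [-0.1, -0.0, 0.4]
gripper_force: 0.0
eef_pos: [535.6, 122.6, 22.5]
contact_force: [-0.1, -0.8, 0.3]
gripper_force: 0.0
t 16.25 fence xy -142.1 -95.5 z 22.5 head-f 0.0017 tilt [0.0001 0.0001] F fence 0.0 -0.8 0.3
```

```bash
python3 -m inch '[[[0.02,0,0,0,0,0],[0,0,0,0,0,0]]]' | grep -E "force|pos"; python3 -m inch '[[[0.01,0,0,0,0,0],[0,0,0,0,0,0]]]' | grep -E "force|pos"; python3 -m inch '[[[0.01,0,0,0,0,0],[0,0,0,0,0,0]]]' | grep -E "force|pos"; python3 st.py
```

```text
eef_pos: [535.9, 122.3, 22.1]
contact_force: [-2.9, 0.8, 2.6]
gripper_force: 2.1
eef_pos: [535.9, 122.2, 22.0]
contact_force: [-5.7, 1.8, 4.4]
gripper_force: 3.2
eef_pos: [535.9, 122.1, 21.8]
contact_force: [-7.4, 2.3, 5.9]
gripper_force: 4.2
t 16.75 fence xy -141.8 -95.9 z 21.8 head-f 0.0011 tilt [-0.0066  0.0003] F fence -7.7 0.8 5.9
```

```bash
python3 -m inch '[[[-0.1,0,0,0,0,0],[-0.3,0,0,0,0,0],[0,0,-0.4,0,0,0],[0,0,-0.4,0,0,0],[0,0,-0.4,0,0,0],[0,0,-0.4,0,0,0],[0,0,0,0,0,0]]]' | grep -E "force|pos"
python3 - <<'E'
from st import *
st();save("scene","scene4.png");save("wrist","w4.png");save("side","side4.png")
b=np.hstack([cv2.resize(cv2.imread("pics/side4.png")[130:250,240:360],(330,330)),cv2.resize(cv2.imread("pics/scene4.png")[170:290,270:430],(440,330))])
w=cv2.imread("pics/w4.png");w=cv2.resize(w[:200],(770,241));b=np.vstack([b,w]);cv2.imwrite("pics/c6.png",b)
E
```

```text
eef_pos: [505.4, 130.3, 189.9]
contact_force: [0.5, 0.7, 0.4]
gripper_force: 0.0
t 17.3333 fence xy -173.3 -93.9 z 189.9 head-f 0.0021 tilt [0.0145 0.0016] F fence 0.4 0.8 0.4
```

View pics/c6.png

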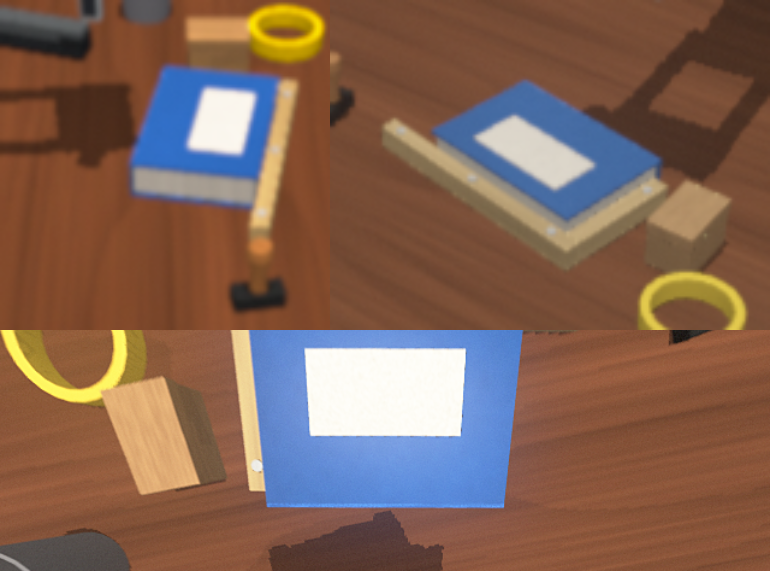

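The final view shows the book square in the corner with its cover meeting both arms, the carton, stamp and tape unmoved, and the hand clear above it. I'm handing the job in.

```bash
python3 -m inch '[[[0,0,0,0,0,0],[0,0,0,0,0,0],[0,0,0,0,0,0]]]' | grep force; python3 -c "
from plant import r
print(r.close_job())"
```

```text
contact_force: [-1.2, -1.0, 0.5]
gripper_force: 0.0
the job is handed in; nothing more can be done
None
```

The thick book sits square in the fence corner, flush against both arms by repeat contact and the final pictures; the other things in view look unmoved, the hand is clear, and the job was handed in at about 18 s.

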